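# Put the bonding bottle back in its light-proof case

### The job

The yellow-capped bonding bottle must not stand in the light. Press the red thumb latch of the white case so that its orange lid springs open, stand the bottle right way up fully down in the round well, then swing the lid over and press it down until it snaps and stays shut. Be gentle with the case: its thin plastic cracks at 22 N of push, and leave the other things on the table where they are.

Things in the scene. Friction and masses are not known exactly. Their poses are not given: they have to be found in the camera images.
- case: White plastic case, fixed to the table, 90 (x) by 80 (y) by 32 mm high, origin at the centre of its underside, z up; its own -x side is the front with the red latch. A hollow orange lid stands on it (88 by 78 mm, 40 mm high): the shut case is 72 mm high. Latch and its foot reach 89 mm in front of the origin. Case, lid and latch crack if gripper or arm push on them with 22 N
- well_mouth (a point): Centre of the mouth of the well, in the top face of the case base 32 mm above the table, at the case origin in x and y. The well is round, 25 mm wide with a 2 mm chamfer, 26 mm deep, and lies under the lid
- thumb_pad (a point): Centre of the top of the red thumb pad (24 by 24 mm) of the latch, 35 mm above the table, 76 mm in front of the case origin. Pressed straight down, it sinks about 4 to 8 mm against a spring (about 1 to 4 N) before the lid is let go; its stop is 12 mm down
- latch (a joint): Angle of the latch rocker, rad: 0 at rest, up to 0.4 pad pressed down to its stop; springs back by itself. Its pivot lies 47 mm in front of the case origin, 29 mm up, along the case's y; the hook of the latch stands 55 mm in front of the origin and up to 53 mm above the table
- lid (a joint): Lid angle, rad: 0 shut (also at the start), 1.75 fully open, leaning back a little past upright. A damped spring lifts it in about 1 s when the latch lets go and always pushes it open; swinging it by its front part takes 1 to 2 N. From 0.08 rad its catch rides over the latch hook, from 0.046 rad it squeezes a rubber seal. Snapped it rests near 0.004; not snapped it springs up again
- lid_hinge (a point): Middle of the hinge line of the lid, 45 mm behind the case origin (its +x), 32 mm above the table, along the case's y
- lid_spot (a point): White dot, 24 mm wide, on the lid's outer top face near its front: 68 mm from the hinge line, 40 mm above the hinge plane (shut: 72 mm above the table). Pressed here to shut: about 6 N at 0.06 rad, easing off, then growing to roughly 12 to 15 N just before the snap, so a springy arm must aim below the shut position. Once snapped the lid is nearly rigid and force climbs fast
- bottle: Loose white bottle with yellow cap, 30 g, 58 mm tall, origin at the centre of its underside, z along it. Body 22 mm wide up to 29 mm, then the cap 17 mm wide from 33 mm to 58 mm. Seated in the well, its top stands 32 mm above the case base
- spare: Loose bottle of the same shape with a blue cap; leave it alone
- syringe: Green composite syringe lying on the table, 125 mm long, 26 mm wide, 17 mm high; leave it alone
- model: Plaster jaw model with white teeth, 64 by 66 mm, 32 mm high; leave it alone
There are look-alikes about, which are no part of the job. What is shaped like the bottle but green is not meant.

How it is judged:
By the outcome, as a careful person would: the job done as asked, in the order asked, and still so for the second after the job is handed in, with the robot touching nothing.
It also fails if it takes over 72 s, if anything falls off the work surface, if the arm or the gripper's body presses on something with over 40 N, if the wrist force passes 120 N, or if a joint passes its speed limit or range.

### The arm

A 7-joint arm with a two-finger parallel gripper is mounted at the origin on the work surface. World frame = base frame: x ahead of the robot, y to its left, z up, the work surface at z = 0. Lengths are in m, angles in rad, forces in N, time in s.
With the tool pointing down it reaches from about 0.425 to 0.875 m from the base axis. Payload 4.7 kg.
Tool frame: the origin (TCP) lies midway between the tips of the shut fingers; the grasp point (between the pads) lies 19 mm behind it (ctrl.grip_point_offset is the distance from the TCP to the grasp point, in m); z points along the fingers, y is the line along which they close (so a half turn about z gives the same grasp; the last joint's range is limited). The gripper opens to 87 mm and grips with 3 to 60 N. Pads are 19 mm wide; open, the fingers measure 117 mm over their backs; the gripper's body (75 mm by 190 mm) begins 51 mm behind the grasp point.
Start: joints at [0.014, 0.321, -0.07, 1.45, 0.023, 1.371, -0.057], TCP at [0.65, -0, 0.223] pointing down, gripper open.
Joint ranges: [-2.86, 2.86], [-0.3, 2.09], [-1.38, 1.24], [0.06, 2.45], [-1.56, 4.7], [0.09, 2.05], [-2.69, 2.69]. Speed limits (rad/s): [2.57, 2.57, 3.14, 3.14, 3.14, 3.14, 3.14].

### API

Orientations are given as a rotation vector (axis times angle).
In Python, from bench import ctrl gives the robot as it stands. The module is installed in compiled form; this text tells all that it offers.
- The arm moves only by the shell command python3 -m handwheel 'ROWS' [OPENING] [FORCE]. ROWS is JSON, a list of rows, each an object of numbers: "x", "y", "z": the shift along the tool's x, y, z in m; "wx", "wy", "wz": the turn, a rotation vector about the tool's x, y, z in degrees. A call has 1 to 10 rows; each row is the pose to reach, as a shift and turn from the pose commanded when the call began, along the tool's axes at that moment; what a row does not reach only later rows make up. A row lasts 1/12 s, in which the tool goes at most 41.7 mm and 7.16 degrees, less where a joint would pass 70% of its speed; a pose out of reach is approached as far as the arm can. A call with a gripper value outside its range is refused whole. OPENING is the finger opening in m, from 0 to 0.087, set as the call begins (- or left out, the last holds). The fingers move at their own pace and stop on an object; FORCE is the grip in N (left out, the last holds). Time passes only in rows, so rows that repeat a pose let the fingers close. It gives the time, the measured TCP pose, the force, the opening and the grip force at its end, in the units of the state.
- ctrl.get_state(): the state, without advancing time (a new reading comes with each control period).
- ctrl.get_image(name): name is "scene" or "side" or "wrist"; returns a dict with "image" (480x640x3 uint8, red, green, blue), "K" (3x3 intrinsics, pixels), "world_to_cam" (4x4, takes a point from world to camera coordinates); the wrist camera has in their place "hand_eye" (4x4, takes a point from camera to tool coordinates, whose origin is the TCP and whose axes are the flange's). Camera axes: x right, y down, z forward; pixel columns grow to the right and rows downward; lengths in m; the calibration is good to about 2 mm. The wrist camera is an equidistant fisheye: a pixel r from the principal point sees the ray r / f radians off the axis. A picture is of the moment at which its call begins: read the wrist's pose just before it. There is no depth.
- ctrl.close_job(): hands the job in; it is judged then, once.
The state is a dict: "time": time; "joint_positions": joint angles; "qd": joint speeds; "joint_torque": joint torques, N m; "position": TCP position; "tool_rot": TCP orientation; "ft_force": force on the tool from outside, world axes, zero at the start; "torque": the same for the moment, N m; "grip_width": opening from 0.0 (shut) to 1.0 (fully open); "grip_force": force on a finger pad.
Only numpy, scipy, OpenCV 4.12 (cv2) and the standard library are available. Lean on these libraries where they do the work, as an engineer would, in place of code of your own. Each camera call takes 0.05 s, during which the arm holds its last target. There are 200 camera calls.

## Working session

There is one attempt and no reset: what is moved stays moved. The work goes in short steps, Python scripts to look and compute and a shell command to move; the robot and the scene stay as the last step left them, time stands still between calls to the robot, and variables do not carry over. Pictures are saved under pics/ and viewed, at most 10 in all, crops included, and the job is handed in when it is done.

```bash
mkdir -p pics; python3 - <<'E'
from bench import ctrl
import cv2,numpy as np
s=ctrl.get_state();print(s['time'],s['position'],s['tool_rot'],s['ft_force'],s['grip_width'],ctrl.grip_point_offset)
for n in("scene","side","wrist"):
    d=ctrl.get_image(n);cv2.imwrite(f"pics/{n}0.png",d["image"][:,:,::-1]);np.savez(f"{n}0.npz",**d)
    print(n,d["K"].tolist(),(d.get("world_to_cam") if "world_to_cam" in d else d["hand_eye"]).round(4).tolist())
E
```

```text
0.0 [ 6.49454780e-01 -7.96899608e-05  2.21463308e-01] [-2.22058374e+00 -2.22051318e+00  2.19959481e-03] [-0.35028375 -0.41269513  0.96997514] 1.0007390650075076 0.0187
scene [[471.72389876111737, 0.0, 319.9750249433804], [0.0, 471.72389876111737, 237.19683718904474], [0.0, 0.0, 1.0]] [[0.8915, 0.453, -0.0042, -0.4891], [0.2931, -0.5838, -0.7572, -0.0993], [-0.3455, 0.6738, -0.6532, 1.1382], [0.0, 0.0, 0.0, 1.0]]
side [[483.7954259867149, 0.0, 321.0338989977696], [0.0, 483.7954259867149, 237.69357477081988], [0.0, 0.0, 1.0]] [[0.9705, -0.2404, 0.0167, -0.5169], [-0.1524, -0.6657, -0.7305, 0.1647], [0.1867, 0.7064, -0.6828, 0.6927], [0.0, 0.0, 0.0, 1.0]]
wrist [[371.64829954431775, 0.0, 319.4014581016382], [0.0, 371.64829954431775, 243.222709983115], [0.0, 0.0, 1.0]] [[-0.0003, -0.9559, -0.2938, 0.0807], [1.0, -0.0003, 0.0002, -0.0001], [-0.0003, -0.2938, 0.9559, -0.1629], [0.0, 0.0, 0.0, 1.0]]
```

View pics/scene0.png

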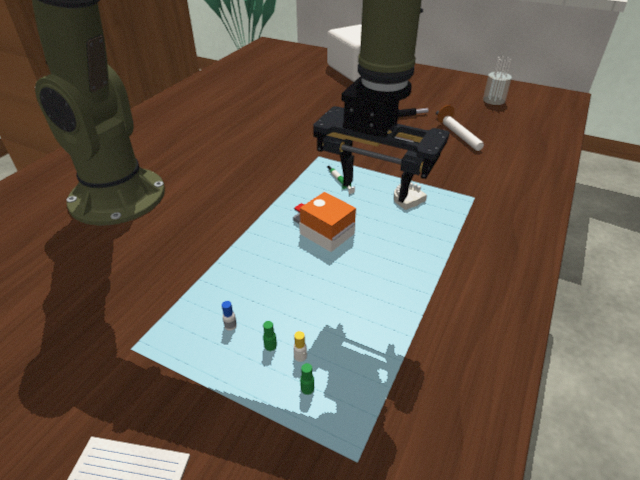

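View pics/side0.png

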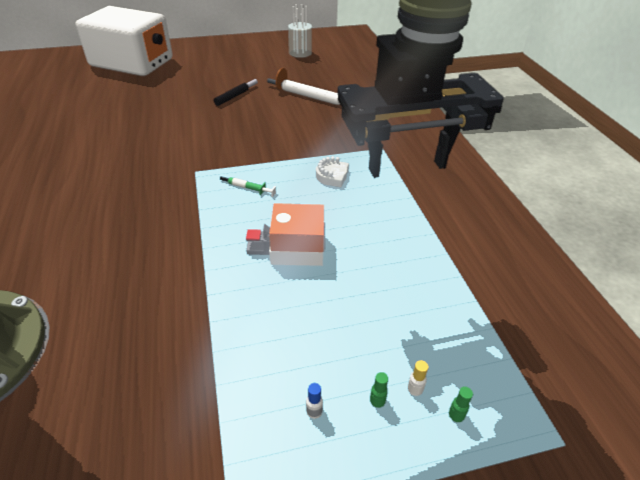

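The scene picture shows what could be taken for the bottle: yellow cap/white body at scene (300,345) / side (420,375), blue-capped spare at (228,315), and green look-alikes at (269,335) and (307,379). I choose the yellow-capped one. The case shows its white dot at scene (319,203) / side (284,218), and the red pad at scene (299,208) / side (254,235).

```bash
cat > h.py <<'E'
import numpy as np,cv2
from scipy.spatial.transform import Rotation as R
def blob(img,lo,hi,box,minA=8):
    h=cv2.cvtColor(img,cv2.COLOR_RGB2HSV);m=cv2.inRange(h,lo,hi);z=np.zeros_like(m);x0,y0,x1,y1=box;z[y0:y1,x0:x1]=m[y0:y1,x0:x1]
    n,l,st,c=cv2.connectedComponentsWithStats(z)
    if n<2:return None
    i=1+np.argmax(st[1:,4]);return c[i],st[i],l==i
def ray(d,p):
    K,T=d["K"],d["world_to_cam"];v=np.linalg.inv(K)@[p[0],p[1],1];Rm=T[:3,:3]
    return -Rm.T@T[:3,3],Rm.T@v
def wray(d,p,pos,rot):
    K=d["K"];u=np.array([p[0]-K[0,2],p[1]-K[1,2]]);r=np.hypot(*u);t=r/K[0,0]
    v=np.r_[np.sin(t)*u/max(r,1e-9),np.cos(t)];H=d["hand_eye"];A=R.from_rotvec(rot).as_matrix()
    return A@H[:3,3]+pos,A@H[:3,:3]@v
def plane(r,z):
    o,v=r;return o+v*(z-o[2])/v[2]
def tri(r1,r2):
    (a,u),(b,v)=r1,r2;s=np.linalg.lstsq(np.c_[u,-v],b-a,rcond=None)[0];p,q=a+s[0]*u,b+s[1]*v
    return (p+q)/2,np.linalg.norm(p-q)
E
python3 - <<'E'
from h import *
S=np.load("scene0.npz");D=np.load("side0.npz")
def do(name,lo,hi,b1,b2,z):
    a=blob(S["image"],lo,hi,b1);b=blob(D["image"],lo,hi,b2)
    r1,r2=ray(S,a[0]),ray(D,b[0]);print(name,a[0].round(1),a[1].tolist(),b[0].round(1),b[1].tolist(),tri(r1,r2)[0].round(4),round(tri(r1,r2)[1],4),plane(r1,z).round(4),plane(r2,z).round(4))
do("yellow",(18,120,100),(35,255,255),(280,320,320,370),(400,350,440,400),.0455)
do("dot",(0,0,180),(180,80,255),(308,196,330,210),(272,210,295,225),.072)
do("red",(170,150,80),(180,255,255),(285,195,310,225),(240,225,268,250),.035)
do("blue",(105,120,80),(130,255,255),(210,290,245,330),(295,370,335,410),.0455)
do("green1",(45,120,30),(80,255,255),(255,310,285,360),(365,365,395,410),.03)
do("green2",(45,120,30),(80,255,255),(293,355,320,400),(445,380,480,425),.03)
do("orange",(3,150,80),(14,255,255),(285,180,370,250),(260,195,340,260),.06)
# crops
a=cv2.resize(S["image"][170:260,270:380],None,fx=3.6,fy=3.6);b=cv2.resize(D["image"][190:280,235:345],None,fx=3.6,fy=3.6)
c=cv2.resize(S["image"][290:400,210:330],(396,270));d=cv2.resize(D["image"][350:430,295:480],(396,270))
cv2.imwrite("pics/c1.png",cv2.vconcat([cv2.hconcat([a,b]),cv2.hconcat([c,d])])[:,:,::-1])
E
```

```text
yellow [299.1 339.4] [295, 332, 10, 16, 136] [420.1 370.2] [414, 361, 14, 20, 213] [ 0.6146 -0.2037  0.0465] 0.0007 [ 0.6142 -0.2027  0.0455] [ 0.6149 -0.2035  0.0455]
dot [318.9 202.4] [314, 199, 11, 7, 62] [283.  217.5] [276, 213, 15, 10, 122] [0.4921 0.1065 0.073 ] 0.0014 [0.4911 0.1088 0.072 ] [0.4921 0.1066 0.072 ]
red [297. 210.] [297, 210, 1, 1, 1] [253.  234.2] [247, 231, 13, 8, 54] [0.4396 0.1065 0.0399] 0.0071 [0.438  0.1067 0.035 ] [0.4403 0.1172 0.035 ]
blue [226.7 308.1] [222, 301, 10, 16, 128] [314.1 392.6] [308, 383, 13, 21, 224] [ 0.4725 -0.2028  0.047 ] 0.0012 [ 0.4715 -0.2011  0.0455] [ 0.4726 -0.2026  0.0455]
green1 [269. 336.] [264, 321, 12, 30, 287] [379.1 390.1] [371, 373, 17, 34, 423] [ 0.5587 -0.208   0.0268] 0.0012 [ 0.5602 -0.2092  0.03  ] [ 0.5577 -0.2103  0.03  ]
green2 [306.8 379.1] [301, 363, 13, 31, 334] [460.5 404.5] [450, 387, 23, 35, 486] [ 0.6535 -0.2515  0.027 ] 0.0009 [ 0.6545 -0.2526  0.03  ] [ 0.6521 -0.2533  0.03  ]Traceback (most recent call last):
  File "<stdin>", line 12, in <module>
  File "<stdin>", line 5, in do
TypeError: 'NoneType' object is not subscriptable
```

```bash
python3 - <<'E'
from h import *
S=np.load("scene0.npz");D=np.load("side0.npz")
for d,b,pts in((S,(285,180,370,250),[(335,210),(300,207),(312,222)]),(D,(240,195,340,260),[(305,222),(254,236),(300,245)])):
    h=cv2.cvtColor(d["image"],cv2.COLOR_RGB2HSV);print([h[y,x].tolist() for x,y in pts])
    m=np.zeros(h.shape[:2],np.uint8);x0,y0,x1,y1=b;q=cv2.inRange(h,(0,150,60),(16,255,255))|cv2.inRange(h,(172,150,60),(180,255,255));m[y0:y1,x0:x1]=q[y0:y1,x0:x1]
    n,l,st,c=cv2.connectedComponentsWithStats(m)
    for i in range(1,n):
        if st[i,4]>15:
            print(c[i].round(1),st[i].tolist(),"pad-plane",plane(ray(d,c[i]),.035).round(4))
            if st[i,4]>300:
                cn=cv2.findContours((l==i).astype(np.uint8),cv2.RETR_EXTERNAL,cv2.CHAIN_APPROX_NONE)[0][0]
                ap=cv2.approxPolyDP(cn,3,True)[:,0];print("orange",[(p.tolist(),plane(ray(d,p),.072)[:2].round(4).tolist(),plane(ray(d,p),.032)[:2].round(4).tolist()) for p in ap])
a=cv2.resize(S["image"][170:260,270:380],None,fx=3.6,fy=3.6);b=cv2.resize(D["image"][190:280,235:345],None,fx=3.6,fy=3.6)
c=cv2.resize(S["image"][290:400,210:330],(396,270));d=cv2.resize(D["image"][350:430,295:480],(396,270))
cv2.imwrite("pics/c1.png",cv2.vconcat([cv2.hconcat([a,b]),cv2.hconcat([c,d])])[:,:,::-1])
E
```

```text
[[12, 199, 232], [6, 204, 218], [13, 219, 120]]
[287.9 183.9] [285, 180, 9, 9, 19] pad-plane [0.3698 0.1855 0.035 ]
[326.7 215.2] [295, 192, 60, 48, 1608] pad-plane [0.5045 0.1195 0.035 ]
orange [([324, 192], [0.4839, 0.1473], [0.4587, 0.1979]), ([295, 208], [0.4556, 0.0691], [0.4285, 0.1144]), ([303, 223], [0.4941, 0.0331], [0.4696, 0.076]), ([331, 239], [0.5654, 0.0144], [0.5457, 0.056]), ([354, 221], [0.5826, 0.0846], [0.564, 0.1309]), ([354, 208], [0.5652, 0.1241], [0.5455, 0.173])]
[[8, 107, 235], [179, 149, 229], [3, 55, 161]]
[252.3 234. ] [247, 231, 13, 8, 71] pad-plane [0.4391 0.118  0.035 ]
```

View pics/c1.png

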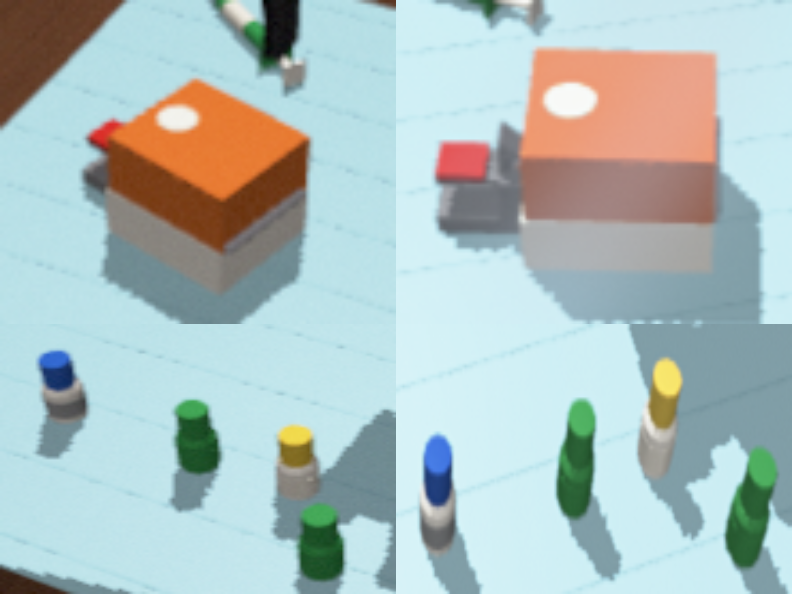

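The crop confirms the yellow cap on a white body, distinct from the blue and the two green bottles, and a shut case with the red pad on its -x side. Top-face corners are at about side (274,204), (324,205), (323,236), (270,234), from which I get the case yaw.

```bash
python3 - <<'E'
from h import *
S=np.load("scene0.npz");D=np.load("side0.npz")
# order: front-left, back-left, back-right, front-right
for d,o,pts in((D,(235,190),[(141,49),(320,54),(318,165),(127,158)]),(S,(270,170),[(196,80),(307,142),(222,200),(108,140)])):
    q=np.array([plane(ray(d,np.array(p)/3.6+o),.072)[:2] for p in pts]);print(q.round(4).tolist(),q.mean(0),[ (round(np.hypot(*(q[i-1]-q[i])),4)) for i in range(4)],"yaw",np.degrees(np.arctan2(*(q[1]-q[0]+q[2]-q[3])[::-1])),np.degrees(np.arctan2(*(q[0]-q[3]+q[1]-q[2])[::-1]))-90)
for p in [(437-396,143),(489-396,143),(484-396,183),(436-396,181)]:print(plane(ray(D,np.array(p)/3.6+(235,190)),.035).round(4))
E
```

```text
[[0.484, 0.1462], [0.5671, 0.1235], [0.547, 0.0477], [0.4647, 0.0713]] [0.51569461 0.09715791] [np.float64(0.0774), np.float64(0.0861), np.float64(0.0784), np.float64(0.0857)] yaw -15.618620770425737 -14.660821102015674
[[0.4851, 0.147], [0.5695, 0.1207], [0.5488, 0.0516], [0.4664, 0.0711]] [0.51747032 0.09761488] [np.float64(0.0782), np.float64(0.0884), np.float64(0.0722), np.float64(0.0847)] yaw -15.37196024155575 -15.228409280218543
[0.4307 0.1312 0.035 ]
[0.4551 0.1257 0.035 ]
[0.4485 0.0983 0.035 ]
[0.4267 0.1047 0.035 ]
```

```bash
r='{"x":0.12,"y":-0.21,"z":0.07,"wz":-75}'; true
python3 -m handwheel '[{"x":0.06,"y":-0.1,"z":0.0,"wz":-25},{"x":0.12,"y":-0.2,"z":0.04,"wz":-50},{"x":0.12,"y":-0.21,"z":0.07,"wz":-75},{"x":0.12,"y":-0.21,"z":0.07,"wz":-75},{"x":0.12,"y":-0.21,"z":0.07,"wz":-75},{"x":0.12,"y":-0.21,"z":0.07,"wz":-75},{"x":0.12,"y":-0.21,"z":0.07,"wz":-75},{"x":0.12,"y":-0.21,"z":0.07,"wz":-75},{"x":0.12,"y":-0.21,"z":0.07,"wz":-75},{"x":0.12,"y":-0.21,"z":0.07,"wz":-75}]' 0 10
python3 -m handwheel '[{"x":0,"wz":-3.4},{"x":0,"wz":-3.4},{"x":0,"wz":-3.4},{"x":0,"wz":-3.4}]'
python3 - <<'E'
from bench import ctrl
from h import *
s=ctrl.get_state();print(s['time'],s['position'],s['tool_rot'],s['ft_force'],s['joint_positions'].round(2) if hasattr(s['joint_positions'],'round') else s['joint_positions'])
print(R.from_rotvec(s['tool_rot']).as_matrix().round(3))
d=ctrl.get_image("wrist");np.savez("w1.npz",pos=s['position'],rot=s['tool_rot'],**d);cv2.imwrite("pics/w1.png",d["image"][:,:,::-1])
E
```

```text
0.15 [ 6.49581663e-01 -6.31960194e-05  2.21716119e-01] [-2.22079396e+00 -2.22075375e+00  1.71950582e-03] [-0.57559355  0.23291538 -0.54866983] [ 0.01  0.32 -0.07  1.45  0.02  1.37 -0.06]
[[ 0.     1.    -0.001]
 [ 1.    -0.    -0.   ]
 [-0.    -0.001 -1.   ]]invalid input at $[0]: expected keys x, y, z, wx, wy, wz
invalid input at $[0]: expected keys x, y, z, wx, wy, wz
```

View pics/w1.png

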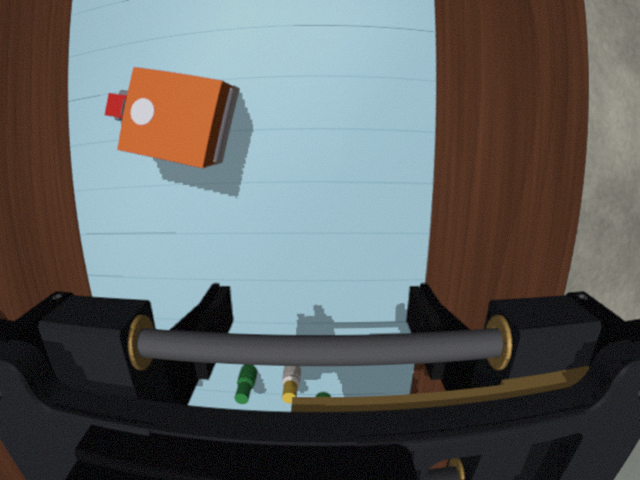

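The move was refused because every row needs all six keys. The wrist view still shows the case well: dot at (142,111), pad at (116,105).

```bash
python3 -m handwheel '[{"x":0.06,"y":-0.1,"z":0.0,"wx":0,"wy":0,"wz":-25},{"x":0.12,"y":-0.2,"z":0.04,"wx":0,"wy":0,"wz":-50},{"x":0.12,"y":-0.21,"z":0.07,"wx":0,"wy":0,"wz":-75},{"x":0.12,"y":-0.21,"z":0.07,"wx":0,"wy":0,"wz":-75},{"x":0.12,"y":-0.21,"z":0.07,"wx":0,"wy":0,"wz":-75},{"x":0.12,"y":-0.21,"z":0.07,"wx":0,"wy":0,"wz":-75},{"x":0.12,"y":-0.21,"z":0.07,"wx":0,"wy":0,"wz":-75},{"x":0.12,"y":-0.21,"z":0.07,"wx":0,"wy":0,"wz":-75},{"x":0.12,"y":-0.21,"z":0.07,"wx":0,"wy":0,"wz":-75},{"x":0.12,"y":-0.21,"z":0.07,"wx":0,"wy":0,"wz":-75}]' 0 10
python3 - <<'E'
from h import *
d=np.load("w1.npz")
h=cv2.cvtColor(d["image"],cv2.COLOR_RGB2HSV)
a=blob(d["image"],(0,0,170),(180,60,255),(125,92,160,130));print("dot",a[0],plane(wray(d,a[0],d["pos"],d["rot"]),.072))
m=np.zeros(h.shape[:2],np.uint8);q=cv2.inRange(h,(0,180,100),(4,255,255))|cv2.inRange(h,(172,180,100),(180,255,255));m[85:125,100:130]=q[85:125,100:130]
n,l,st,c=cv2.connectedComponentsWithStats(m);i=1+np.argmax(st[1:,4]);print("pad",c[i],st[i],plane(wray(d,c[i],d["pos"],d["rot"]),.035))
for p in [(134,68),(228,81),(203,167),(118,150)]:print(plane(wray(d,p,d["pos"],d["rot"]),.072).round(4))
E
```

```text
time: 1.03
position: [0.4396, 0.1201, 0.1525]
tool_rot: [0.491, 3.103, -0.0]
ft_force: [-0.4, 0.2, -0.3]
grip_width: 0.329
grip_force: 0.0
dot [141.90495868 111.07024793] [0.49119228 0.10775501 0.072     ]
pad [114.41       104.68333333] [106  94  20  23 300] [0.43950688 0.12152266 0.035     ]
[0.4832 0.1488 0.072 ]
[0.5727 0.127  0.072 ]
[0.5485 0.0537 0.072 ]
[0.4637 0.0745 0.072 ]
```

```bash
python3 -m handwheel '[{"x":0.002,"y":0,"z":0.03,"wx":0,"wy":0,"wz":-3},{"x":0.002,"y":0,"z":0.06,"wx":0,"wy":0,"wz":-3},{"x":0.002,"y":0,"z":0.09,"wx":0,"wy":0,"wz":-3},{"x":0.002,"y":0,"z":0.105,"wx":0,"wy":0,"wz":-3},{"x":0.002,"y":0,"z":0.105,"wx":0,"wy":0,"wz":-3},{"x":0.002,"y":0,"z":0.105,"wx":0,"wy":0,"wz":-3}]'
python3 - <<'E'
from bench import ctrl
from h import *
s=ctrl.get_state();print(s['time'],s['position'],s['ft_force'],s['grip_width'])
d=ctrl.get_image("wrist");np.savez("w2.npz",pos=s['position'],rot=s['tool_rot'],**d);cv2.imwrite("pics/w2.png",d["image"][:,:,::-1])
a=blob(d["image"],(0,0,170),(180,60,255),(0,0,640,300));print("dot",a[0],a[1],plane(wray(d,a[0],s['position'],s['tool_rot']),.072))
E
```

```text
time: 1.53
position: [0.4375, 0.1205, 0.0472]
tool_rot: [-0.42, -3.112, 0.001]
ft_force: [0.2, -0.5, -0.1]
grip_width: 0.009
grip_force: 0.0
1.5333 [0.43753261 0.12045572 0.04718819] [ 0.21627236 -0.54795245 -0.14845631] 0.008526691370779563
dot [496.61061488 168.64052157] [  408    70   171   230 25078] [0.38900807 0.20713949 0.072     ]
```

View pics/w2.png

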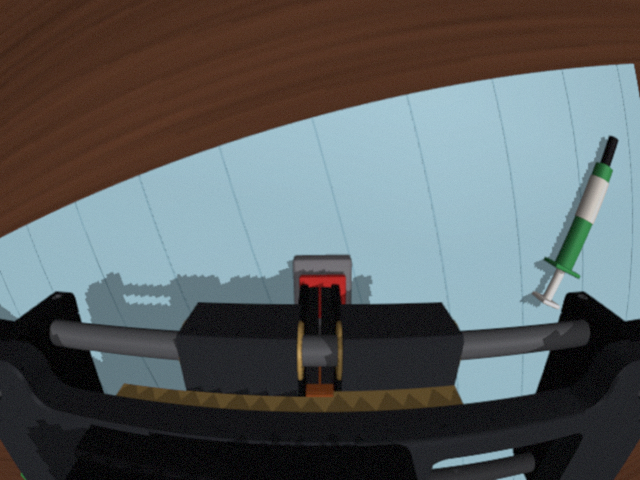

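The wrist view shows the closed fingers centred over the red pad (pad columns 300–346, fingers 302–340). Pressing now.

```bash
python3 -m handwheel '[{"x":0,"y":0,"z":0.005,"wx":0,"wy":0,"wz":0},{"x":0,"y":0,"z":0.009,"wx":0,"wy":0,"wz":0},{"x":0,"y":0,"z":0.012,"wx":0,"wy":0,"wz":0},{"x":0,"y":0,"z":0.015,"wx":0,"wy":0,"wz":0},{"x":0,"y":0,"z":0.017,"wx":0,"wy":0,"wz":0},{"x":0,"y":0,"z":0.019,"wx":0,"wy":0,"wz":0},{"x":0,"y":0,"z":0.020,"wx":0,"wy":0,"wz":0},{"x":0,"y":0,"z":0.021,"wx":0,"wy":0,"wz":0},{"x":0,"y":0,"z":0.021,"wx":0,"wy":0,"wz":0}]'
python3 - <<'E'
from bench import ctrl
from h import *
D=np.load("side0.npz")
d=ctrl.get_image("side");np.savez("s3.npz",**d);cv2.imwrite("pics/s3.png",cv2.resize(d["image"][150:290,220:360],None,fx=3,fy=3)[:,:,::-1])
print(cv2.absdiff(d["image"],D["image"])[195:265,270:325].mean())
E
```

```text
time: 2.33
position: [0.4384, 0.1207, 0.0268]
tool_rot: [0.42, 3.113, 0.0]
ft_force: [-1.0, 0.2, 3.2]
grip_width: 0.005
grip_force: 1.8
39.724242424242426
```

```bash
python3 -m handwheel '[{"x":0,"y":0,"z":0,"wx":0,"wy":0,"wz":0},{"x":0,"y":0,"z":0,"wx":0,"wy":0,"wz":0},{"x":0,"y":0,"z":0,"wx":0,"wy":0,"wz":0},{"x":0,"y":0,"z":0,"wx":0,"wy":0,"wz":0},{"x":0,"y":0,"z":-0.03,"wx":0,"wy":0,"wz":0},{"x":0,"y":0,"z":-0.07,"wx":0,"wy":0,"wz":0},{"x":0,"y":0,"z":-0.11,"wx":0,"wy":0,"wz":0},{"x":0,"y":0,"z":-0.15,"wx":0,"wy":0,"wz":0},{"x":0,"y":0,"z":-0.18,"wx":0,"wy":0,"wz":0},{"x":0,"y":0,"z":-0.18,"wx":0,"wy":0,"wz":0}]'
python3 -m handwheel '[{"x":-0.028,"y":-0.03,"z":0,"wx":0,"wy":0,"wz":0},{"x":-0.056,"y":-0.06,"z":0,"wx":0,"wy":0,"wz":0},{"x":-0.084,"y":-0.09,"z":0,"wx":0,"wy":0,"wz":0},{"x":-0.112,"y":-0.12,"z":0,"wx":0,"wy":0,"wz":0},{"x":-0.14,"y":-0.15,"z":0,"wx":0,"wy":0,"wz":0},{"x":-0.168,"y":-0.18,"z":0,"wx":0,"wy":0,"wz":0},{"x":-0.196,"y":-0.21,"z":0,"wx":0,"wy":0,"wz":0},{"x":-0.22,"y":-0.235,"z":0,"wx":0,"wy":0,"wz":0},{"x":-0.24,"y":-0.255,"z":0,"wx":0,"wy":0,"wz":0},{"x":-0.257,"y":-0.266,"z":0,"wx":0,"wy":0,"wz":0}]' 0.06
python3 -m handwheel '[{"x":0,"y":0,"z":0.02,"wx":0,"wy":0,"wz":0},{"x":0,"y":0,"z":0.05,"wx":0,"wy":0,"wz":0},{"x":0,"y":0,"z":0.08,"wx":0,"wy":0,"wz":0},{"x":0,"y":0,"z":0.08,"wx":0,"wy":0,"wz":0},{"x":0,"y":0,"z":0.08,"wx":0,"wy":0,"wz":0}]'
python3 - <<'E'
from bench import ctrl
from h import *
for n in("side","scene"):
    d=ctrl.get_image(n);np.savez(n+"4.npz",**d)
    if n=="side":A=cv2.resize(d["image"][130:290,220:380],(400,400))
    else:B=cv2.resize(d["image"][130:290,250:410],(400,400))
s=ctrl.get_state();print(s['position'],s['tool_rot'])
d=ctrl.get_image("wrist");np.savez("w4.npz",pos=s['position'],rot=s['tool_rot'],**d)
C=cv2.resize(d["image"],(400,300))
a=blob(d["image"],(18,120,100),(35,255,255),(0,0,640,480));
if a: print("yellow",a[0],a[1],[plane(wray(d,a[0],s['position'],s['tool_rot']),z).round(4).tolist() for z in(.0455,.058)])
cv2.imwrite("pics/p4.png",cv2.vconcat([cv2.hconcat([A,B])[:300],cv2.hconcat([C,C*0])])[:,:,::-1])
E
```

```text
time: 3.22
position: [0.4416, 0.1214, 0.2129]
tool_rot: [0.419, 3.103, 0.006]
ft_force: [1.1, 0.1, -0.1]
grip_width: 0.003
grip_force: 0.0
time: 4.05
position: [0.6146, -0.2087, 0.2046]
tool_rot: [-0.427, -3.11, 0.003]
ft_force: [-0.2, -0.3, 0.0]
grip_width: 0.65
grip_force: 0.0
time: 4.47
position: [0.6134, -0.2036, 0.1239]
tool_rot: [-0.42, -3.108, -0.001]
ft_force: [0.6, 0.3, 0.5]
grip_width: 0.69
grip_force: 0.0
[ 0.61611074 -0.20433697  0.12793095] [ 4.20132527e-01  3.11164377e+00 -7.25548217e-04]
yellow [321.66902655 250.16106195] [309 234  25  32 565] [[0.6161, -0.203, 0.0455], [0.6121, -0.202, 0.058]]
```

View pics/p4.png

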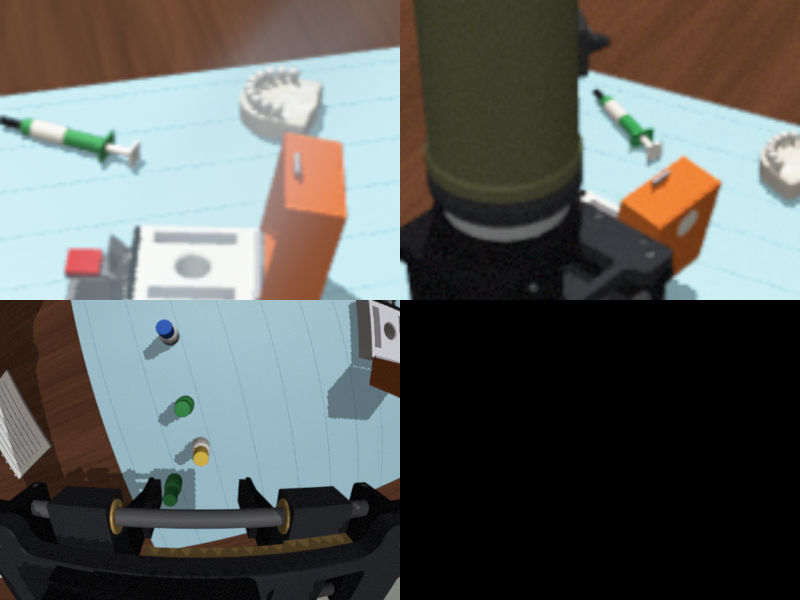

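The lid is open: the side crop shows the orange lid upright and the white base with the round well at about (192,266) in the crop. In the wrist view the yellow cap is at (322,250), between the fingers' line. Grasping the cap.

```bash
python3 -m handwheel '[{"x":0.002,"y":0.001,"z":0.02,"wx":0,"wy":0,"wz":0},{"x":0.002,"y":0.001,"z":0.04,"wx":0,"wy":0,"wz":0},{"x":0.002,"y":0.001,"z":0.06,"wx":0,"wy":0,"wz":0},{"x":0.002,"y":0.001,"z":0.075,"wx":0,"wy":0,"wz":0},{"x":0.002,"y":0.001,"z":0.085,"wx":0,"wy":0,"wz":0},{"x":0.002,"y":0.001,"z":0.09,"wx":0,"wy":0,"wz":0},{"x":0.002,"y":0.001,"z":0.09,"wx":0,"wy":0,"wz":0},{"x":0.002,"y":0.001,"z":0.09,"wx":0,"wy":0,"wz":0}]' 0.045
python3 - <<'E'
from bench import ctrl
from h import *
s=ctrl.get_state();print(s['position'],s['ft_force'])
d=ctrl.get_image("wrist");np.savez("w5.npz",pos=s['position'],rot=s['tool_rot'],**d)
a=blob(d["image"],(18,120,100),(35,255,255),(0,0,640,480));
if a: print("yellow",a[0],a[1],[plane(wray(d,a[0],s['position'],s['tool_rot']),z).round(4).tolist() for z in(.0455,.058)])
E
```

```text
time: 5.28
position: [0.6147, -0.2028, 0.0379]
tool_rot: [0.42, 3.111, -0.001]
ft_force: [0.3, 0.3, 0.4]
grip_width: 0.521
grip_force: 0.0
[ 0.61465352 -0.20282449  0.0378985 ] [0.31587161 0.29529684 0.39630492]
yellow [319.59332509 322.29542645] [302 308  36  27 809] [[0.6205, -0.2047, 0.0455], [0.6136, -0.2028, 0.058]]
```

```bash
python3 -m handwheel '[{"x":0,"y":0,"z":0.002,"wx":0,"wy":0,"wz":0},{"x":0,"y":0,"z":0.002,"wx":0,"wy":0,"wz":0},{"x":0,"y":0,"z":0.002,"wx":0,"wy":0,"wz":0},{"x":0,"y":0,"z":0.002,"wx":0,"wy":0,"wz":0},{"x":0,"y":0,"z":0.002,"wx":0,"wy":0,"wz":0},{"x":0,"y":0,"z":0.002,"wx":0,"wy":0,"wz":0},{"x":0,"y":0,"z":0.002,"wx":0,"wy":0,"wz":0},{"x":0,"y":0,"z":0.002,"wx":0,"wy":0,"wz":0},{"x":0,"y":0,"z":0.002,"wx":0,"wy":0,"wz":0}]' 0 12
python3 -m handwheel '[{"x":0,"y":0,"z":0,"wx":0,"wy":0,"wz":0},{"x":0,"y":0,"z":0,"wx":0,"wy":0,"wz":0},{"x":0,"y":0,"z":-0.03,"wx":0,"wy":0,"wz":0},{"x":0,"y":0,"z":-0.06,"wx":0,"wy":0,"wz":0},{"x":0,"y":0,"z":-0.1,"wx":0,"wy":0,"wz":0},{"x":0,"y":0,"z":-0.12,"wx":0,"wy":0,"wz":0},{"x":0,"y":0,"z":-0.12,"wx":0,"wy":0,"wz":0}]'
```

```text
time: 6.08
position: [0.6138, -0.2026, 0.0347]
tool_rot: [0.42, 3.113, -0.0]
ft_force: [0.3, 0.6, 0.9]
grip_width: 0.194
grip_force: 12.0
time: 6.67
position: [0.6171, -0.2036, 0.1611]
tool_rot: [0.419, 3.103, -0.002]
ft_force: [1.0, 0.1, -0.4]
grip_width: 0.189
grip_force: 12.0
```

```bash
python3 -m handwheel '[{"x":0.01,"y":0.02,"z":-0.01,"wx":0,"wy":0,"wz":0},{"x":0.03,"y":0.05,"z":-0.01,"wx":0,"wy":0,"wz":0},{"x":0.055,"y":0.08,"z":-0.01,"wx":0,"wy":0,"wz":0},{"x":0.08,"y":0.11,"z":-0.01,"wx":0,"wy":0,"wz":0},{"x":0.1,"y":0.145,"z":-0.01,"wx":0,"wy":0,"wz":0},{"x":0.12,"y":0.175,"z":-0.01,"wx":0,"wy":0,"wz":0},{"x":0.14,"y":0.205,"z":-0.01,"wx":0,"wy":0,"wz":0},{"x":0.16,"y":0.235,"z":-0.01,"wx":0,"wy":0,"wz":0},{"x":0.172,"y":0.255,"z":-0.01,"wx":0,"wy":0,"wz":0},{"x":0.18,"y":0.265,"z":-0.01,"wx":0,"wy":0,"wz":0}]'
python3 -m handwheel '[{"x":0,"y":0,"z":0,"wx":0,"wy":0,"wz":0},{"x":0,"y":0,"z":0.02,"wx":0,"wy":0,"wz":0},{"x":0,"y":0,"z":0.03,"wx":0,"wy":0,"wz":0},{"x":0,"y":0,"z":0.03,"wx":0,"wy":0,"wz":0},{"x":0,"y":0,"z":0.03,"wx":0,"wy":0,"wz":0}]'
python3 - <<'E'
from bench import ctrl
from h import *
s=ctrl.get_state();print(s['position'],s['tool_rot'],s['time'])
d=ctrl.get_image("wrist");np.savez("w6.npz",pos=s['position'],rot=s['tool_rot'],**d)
S=ctrl.get_image("side");np.savez("side6.npz",**S)
C=cv2.resize(d["image"][180:420,200:440],(400,400));A=cv2.resize(S["image"][130:290,220:380],(400,400))
cv2.imwrite("pics/p6.png",cv2.hconcat([C,A])[:,:,::-1])
q=np.load("side4.npz");g=cv2.cvtColor(q["image"],cv2.COLOR_RGB2HSV)[225:250,275:325,2];print(g[::3,::3])
E
```

```text
time: 7.5
position: [0.5088, 0.1048, 0.1639]
tool_rot: [-0.412, -3.113, -0.001]
ft_force: [0.6, 0.1, -0.5]
grip_width: 0.189
grip_force: 12.0
time: 7.92
position: [0.5101, 0.0988, 0.1336]
tool_rot: [-0.424, -3.111, 0.002]
ft_force: [-0.5, 0.4, 0.1]
grip_width: 0.193
grip_force: 12.0
[0.51014856 0.09882441 0.13362136] [-4.24029337e-01 -3.11078715e+00  1.92077848e-03] 7.9167
[[116 250 220 174 176 178 179 179 181 182 182 182 180 203 248 248 217]
 [168 250 250 249 248 247 247 245 245 245 245 243 244 245 248 248 217]
 [222 250 249 249 249 249 233 221 238 245 247 247 248 248 248 249 216]
 [224 250 249 249 249 208 168 179 182 186 245 247 248 248 248 249 216]
 [250 249 249 249 249 180 171 180 183 176 245 248 248 248 249 249 214]
 [252 249 249 249 248 248 188 182 184 233 248 248 248 249 249 250 213]
 [252 250 250 250 249 249 249 249 249 249 249 249 249 249 249 250 211]
 [251 238 183 185 186 186 187 185 184 182 180 178 176 233 249 243 201]
 [250 243 228 226 210 214 214 203 192 196 193 192 171 233 250 244 160]]
```

View pics/p6.png

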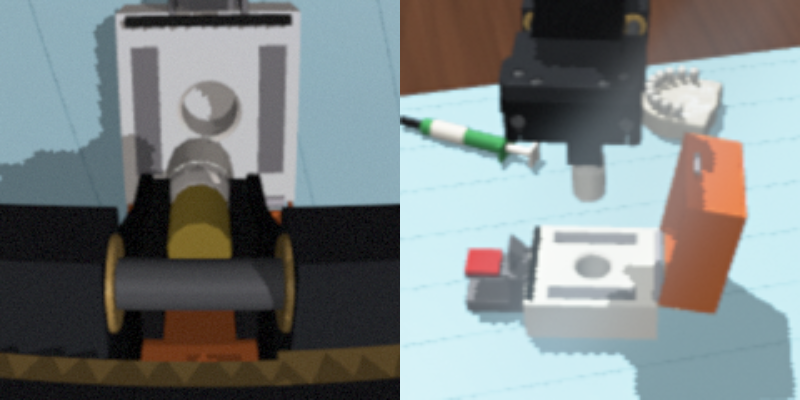

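The wrist crop shows the upright bottle in the fingers and the well mouth at about crop (211,108), full-image (327,245). The side crop shows the well at crop (592,266).

```bash
python3 - <<'E'
from h import *
d=np.load("w6.npz");S=np.load("side6.npz")
print("wrist well",plane(wray(d,(326.6,245.1),d["pos"],d["rot"]),.032))
for f in("side4.npz","side6.npz"):
    S=np.load(f);a=blob(S["image"],(0,0,0),(180,255,225),(283,227,310,246));print(a[0],a[1],plane(ray(S,(a[1][0]+a[1][2]/2-.5,a[1][1]+a[1][3]/2-.5)),.032))
# base top outline in wrist: corners from crop
for p in [(118,13),(298,13)]:print(plane(wray(d,np.array(p)/1.6667+(200,180),d["pos"],d["rot"]),.032))
# bottle bottom centre (in tool) seen in wrist: crop silhouettes
A=R.from_rotvec(d["rot"]).as_matrix();print(A.round(3))
# project bottle base rim: tool-frame point
Hi=np.linalg.inv(d["hand_eye"])
for z in(.035,.0,-.02):
    c=Hi@[0,0,z,1];t=np.arctan2(np.hypot(c[0],c[1]),c[2]);u=c[:2]/np.hypot(c[0],c[1])*t*d["K"][0,0]+d["K"][:2,2];print(z,u,(u-[200,180])*1.6667)
E
```

```text
wrist well [0.5130685  0.10314958 0.032     ]
[296.52066116 236.08264463] [289 231  16  11 121] [0.51294386 0.09926358 0.032     ]
[296.56910569 236.11382114] [289 231  16  11 123] [0.51294386 0.09926358 0.032     ]
[0.46054168 0.07578212 0.032     ]
[0.48132631 0.15099337 0.032     ]
[[-0.964  0.268 -0.002]
 [ 0.268  0.964 -0.001]
 [ 0.002 -0.001 -1.   ]]
0.035 [319.94612354 276.71898798] [199.91420411 161.20153727]
0.0 [320.08944645 303.8468645 ] [200.1530804  206.41556906]
-0.02 [320.19514697 324.01470111] [200.32925145 240.02930235]
```

```bash
python3 -m handwheel '[{"x":-0.002,"y":0.0037,"z":0.01,"wx":0,"wy":0,"wz":0},{"x":-0.002,"y":0.0037,"z":0.025,"wx":0,"wy":0,"wz":0},{"x":-0.002,"y":0.0037,"z":0.04,"wx":0,"wy":0,"wz":0},{"x":-0.002,"y":0.0037,"z":0.05,"wx":0,"wy":0,"wz":0},{"x":-0.002,"y":0.0037,"z":0.052,"wx":0,"wy":0,"wz":0},{"x":-0.002,"y":0.0037,"z":0.052,"wx":0,"wy":0,"wz":0},{"x":-0.002,"y":0.0037,"z":0.052,"wx":0,"wy":0,"wz":0}]'
python3 - <<'E'
from bench import ctrl
from h import *
s=ctrl.get_state();print(s['position'],s['tool_rot'],s['time'],s['ft_force'])
d=ctrl.get_image("wrist");np.savez("w7.npz",pos=s['position'],rot=s['tool_rot'],**d)
S=ctrl.get_image("side");np.savez("side7.npz",**S);N=ctrl.get_image("scene");np.savez("scene7.npz",**N)
C=cv2.resize(d["image"][220:400,230:410],(400,400));A=cv2.resize(S["image"][190:280,250:340],(400,400))
cv2.imwrite("pics/p7.png",cv2.hconcat([C,A])[:,:,::-1])
E
```

```text
time: 8.6
position: [0.5139, 0.1039, 0.083]
tool_rot: [0.42, 3.112, 0.0]
ft_force: [-0.1, -0.2, 0.1]
grip_width: 0.191
grip_force: 12.0
[0.51386523 0.10389368 0.08304003] [4.20241161e-01 3.11249987e+00 4.73607721e-04] 8.6 [-0.06419702 -0.15901156  0.11010924]
```

View pics/p7.png

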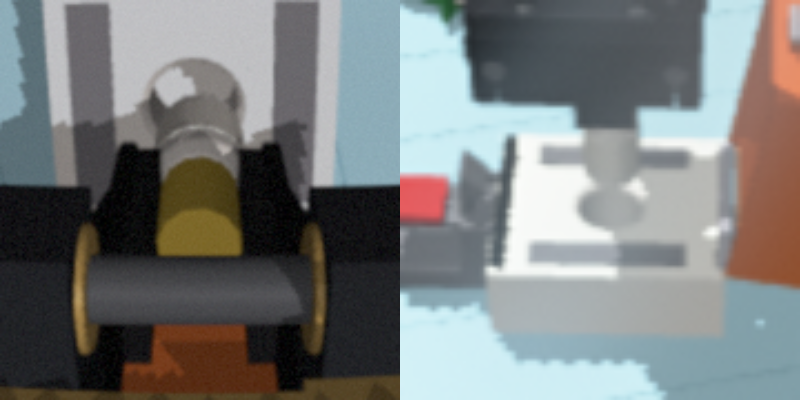

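```bash
python3 - <<'E'
from h import *
d=np.load("w7.npz");S=np.load("side7.npz");p=d["pos"]
for cy in(99,101,103):
    w=plane(wray(d,np.array([195.5,cy])/2.2222+(230,220),d["pos"],d["rot"]),.032);print(w, "tool",(R.from_rotvec(d["rot"]).inv().apply(w-p)).round(4))
T,K=S["world_to_cam"],S["K"]
def pj(q):c=K@(T[:3,:3]@q+T[:3,3]);return c[:2]/c[2]
for z in(.032,.048,.06):u=pj(np.r_[p[:2],z]);print(z,u,(u-[250,190])*4.444)
print(pj(np.r_[p[:2]+[.001,0],.048])-pj(np.r_[p[:2],.048]),pj(np.r_[p[:2]+[0,.001],.048])-pj(np.r_[p[:2],.048]))
E
```

```text
[0.51214987 0.103167   0.032     ] tool [ 0.0015 -0.0012  0.051 ]
[0.51271915 0.10300947 0.032     ] tool [ 0.0009 -0.0012  0.051 ]
[0.51328947 0.10285165 0.032     ] tool [ 0.0003 -0.0012  0.051 ]
0.032 [296.47439881 234.15123656] [206.53222832 196.20809529]
0.048 [296.30660142 227.28645616] [205.78653673 165.70101118]
0.06 [296.17782336 222.01800046] [205.21424703 142.28799402]
[ 0.57162033 -0.08653016] [-0.11910281 -0.37919327]
```

```bash
python3 -m handwheel '[{"x":0.0003,"y":-0.001,"z":0.004,"wx":0,"wy":0,"wz":0},{"x":0.0003,"y":-0.001,"z":0.009,"wx":0,"wy":0,"wz":0},{"x":0.0003,"y":-0.001,"z":0.013,"wx":0,"wy":0,"wz":0},{"x":0.0003,"y":-0.001,"z":0.016,"wx":0,"wy":0,"wz":0},{"x":0.0003,"y":-0.001,"z":0.018,"wx":0,"wy":0,"wz":0},{"x":0.0003,"y":-0.001,"z":0.020,"wx":0,"wy":0,"wz":0},{"x":0.0003,"y":-0.001,"z":0.022,"wx":0,"wy":0,"wz":0},{"x":0.0003,"y":-0.001,"z":0.022,"wx":0,"wy":0,"wz":0}]'
```

```text
time: 9.42
position: [0.5125, 0.1028, 0.0601]
tool_rot: [-0.42, -3.113, 0.0]
ft_force: [0.6, -0.3, 0.6]
grip_width: 0.191
grip_force: 12.0
```

```bash
python3 -m handwheel '[{"x":0,"y":0,"z":0.003,"wx":0,"wy":0,"wz":0},{"x":0,"y":0,"z":0.006,"wx":0,"wy":0,"wz":0},{"x":0,"y":0,"z":0.009,"wx":0,"wy":0,"wz":0},{"x":0,"y":0,"z":0.012,"wx":0,"wy":0,"wz":0},{"x":0,"y":0,"z":0.014,"wx":0,"wy":0,"wz":0},{"x":0,"y":0,"z":0.016,"wx":0,"wy":0,"wz":0},{"x":0,"y":0,"z":0.018,"wx":0,"wy":0,"wz":0},{"x":0,"y":0,"z":0.018,"wx":0,"wy":0,"wz":0}]'
```

```text
time: 10.08
position: [0.5125, 0.1028, 0.0421]
tool_rot: [-0.42, -3.113, 0.0]
ft_force: [0.6, 0.2, -0.3]
grip_width: 0.187
grip_force: 12.0
```

```bash
python3 -m handwheel '[{"x":0,"y":0,"z":0.001,"wx":0,"wy":0,"wz":0},{"x":0,"y":0,"z":0.002,"wx":0,"wy":0,"wz":0},{"x":0,"y":0,"z":0.002,"wx":0,"wy":0,"wz":0}]'
python3 -m handwheel '[{"x":0,"y":0,"z":0,"wx":0,"wy":0,"wz":0},{"x":0,"y":0,"z":0,"wx":0,"wy":0,"wz":0},{"x":0,"y":0,"z":0,"wx":0,"wy":0,"wz":0},{"x":0,"y":0,"z":0,"wx":0,"wy":0,"wz":0},{"x":0,"y":0,"z":0,"wx":0,"wy":0,"wz":0}]' 0.04
python3 -m handwheel '[{"x":0,"y":0,"z":-0.01,"wx":0,"wy":0,"wz":0},{"x":0,"y":0,"z":-0.03,"wx":0,"wy":0,"wz":0},{"x":0,"y":0,"z":-0.06,"wx":0,"wy":0,"wz":0},{"x":0,"y":0,"z":-0.09,"wx":0,"wy":0,"wz":0},{"x":0,"y":0,"z":-0.12,"wx":0,"wy":0,"wz":0},{"x":0,"y":0,"z":-0.14,"wx":0,"wy":0,"wz":0},{"x":0,"y":0,"z":-0.14,"wx":0,"wy":0,"wz":0},{"x":0,"y":0,"z":-0.14,"wx":0,"wy":0,"wz":0}]' 
python3 - <<'E'
from bench import ctrl
from h import *
s=ctrl.get_state();print(s['position'],s['time'],s['ft_force'])
d=ctrl.get_image("wrist");S=ctrl.get_image("side");N=ctrl.get_image("scene")
a=blob(S["image"],(18,120,100),(35,255,255),(0,0,640,480));b=blob(N["image"],(18,120,100),(35,255,255),(0,0,640,480));w=blob(d["image"],(18,120,100),(35,255,255),(0,0,640,480))
print(a[:2],b and b[:2],w and w[:2]);print(tri(ray(S,a[0]),wray(d,w[0],s['position'],s['tool_rot'])))
h=cv2.cvtColor(S["image"],cv2.COLOR_RGB2HSV)
C=cv2.resize(d["image"][140:380,200:440],(400,400));A=cv2.resize(S["image"][150:280,240:370],(400,400))
cv2.imwrite("pics/p8.png",cv2.hconcat([C,A])[:,:,::-1])
E
```

```text
time: 10.33
position: [0.513, 0.1029, 0.0407]
tool_rot: [0.42, 3.113, 0.0]
ft_force: [-0.5, 0.7, -1.0]
grip_width: 0.191
grip_force: 12.0
time: 10.75
position: [0.5128, 0.1028, 0.0406]
tool_rot: [0.42, 3.113, -0.0]
ft_force: [0.9, -0.6, -0.4]
grip_width: 0.432
grip_force: 0.0
time: 11.42
position: [0.5137, 0.1031, 0.1826]
tool_rot: [0.42, 3.11, 0.002]
ft_force: [0.1, 0.4, -0.4]
grip_width: 0.459
grip_force: 0.0
[0.51371532 0.10310777 0.18259509] 11.4167 [ 0.07631132  0.36105904 -0.41650579]
(array([315.9, 103.6]), array([312, 102,   8,   7,  20], dtype=int32)) (array([327.03703704, 214.43209877]), array([324, 209,   7,  12,  81], dtype=int32)) (array([318.91122715, 233.67101828]), array([309, 221,  20,  25, 383], dtype=int32))
(array([0.50438621, 0.11285544, 0.2602592 ]), np.float64(0.0897292046281212))
```

View pics/p8.png

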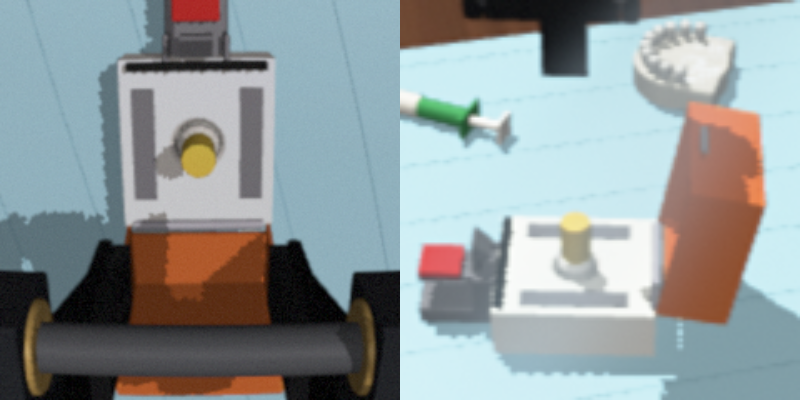

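The pictures show the bottle standing upright and centred in the well (yellow cap at side crop (575,240)), with the lid open behind it. Next: close the fingers and go behind the lid; I'll also work out the swing table.

```bash
python3 -m handwheel '[{"x":-0.02,"y":0,"z":0,"wx":0,"wy":0,"wz":0},{"x":-0.05,"y":0,"z":0,"wx":0,"wy":0,"wz":0},{"x":-0.085,"y":0,"z":0,"wx":0,"wy":0,"wz":0},{"x":-0.11,"y":0,"z":0,"wx":0,"wy":0,"wz":0},{"x":-0.13,"y":0,"z":0,"wx":0,"wy":0,"wz":0},{"x":-0.13,"y":0,"z":0.03,"wx":0,"wy":0,"wz":0},{"x":-0.13,"y":0,"z":0.06,"wx":0,"wy":0,"wz":0},{"x":-0.13,"y":0,"z":0.085,"wx":0,"wy":0,"wz":0},{"x":-0.13,"y":0,"z":0.095,"wx":0,"wy":0,"wz":0},{"x":-0.13,"y":0,"z":0.095,"wx":0,"wy":0,"wz":0}]' 0 10
python3 - <<'E'
from bench import ctrl
from h import *
s=ctrl.get_state();p=np.array(s['position']);f=np.array([.9645,-.264]);v=p[:2]-[.513,.1028];X=v@f;print(p,"X",X,"lat",v@[.264,.9645],s['tool_rot'],s['ft_force'])
for t in(100,95,90,85,80,75,70,65,60,55,50,45,40,35,30,25,20,15,12,10,8,6,4,2,0):
    d=.066+.009*(100-t)/100;a=np.radians(t);x=.045-d*np.cos(a)+.04*np.sin(a)+.0095;z=.032+d*np.sin(a)+.04*np.cos(a)
    print(t,"toolx %.3f toolz %.3f  X %.4f z %.4f"%(X-x,p[2]-z,x,z))
E
```

```text
time: 12.4
position: [0.635, 0.068, 0.081]
tool_rot: [-0.419, -3.105, 0.003]
ft_force: [0.1, -0.1, 0.7]
grip_width: 0.007
grip_force: 0.0
[0.63498557 0.06797298 0.08104832] X 0.12684941979292377 lat -0.0013864726003543421 [-0.41912981 -3.10546412  0.0033409 ] [ 0.14828286 -0.09685396  0.69216931]
100 toolx 0.021 toolz -0.009  X 0.1054 z 0.0901
95 toolx 0.027 toolz -0.014  X 0.1001 z 0.0947
90 toolx 0.032 toolz -0.018  X 0.0945 z 0.0989
85 toolx 0.038 toolz -0.022  X 0.0885 z 0.1026
80 toolx 0.045 toolz -0.025  X 0.0821 z 0.1057
75 toolx 0.051 toolz -0.027  X 0.0755 z 0.1083
70 toolx 0.058 toolz -0.029  X 0.0686 z 0.1102
65 toolx 0.065 toolz -0.031  X 0.0615 z 0.1116
60 toolx 0.073 toolz -0.031  X 0.0543 z 0.1123
55 toolx 0.080 toolz -0.031  X 0.0471 z 0.1123
50 toolx 0.087 toolz -0.031  X 0.0398 z 0.1117
45 toolx 0.094 toolz -0.029  X 0.0326 z 0.1105
40 toolx 0.101 toolz -0.027  X 0.0255 z 0.1085
35 toolx 0.108 toolz -0.025  X 0.0186 z 0.1060
30 toolx 0.115 toolz -0.022  X 0.0119 z 0.1028
25 toolx 0.121 toolz -0.018  X 0.0055 z 0.0990
20 toolx 0.127 toolz -0.014  X -0.0006 z 0.0946
15 toolx 0.133 toolz -0.009  X -0.0063 z 0.0897
12 toolx 0.136 toolz -0.005  X -0.0095 z 0.0865
10 toolx 0.138 toolz -0.003  X -0.0115 z 0.0843
8 toolx 0.140 toolz -0.001  X -0.0135 z 0.0819
6 toolx 0.142 toolz 0.001  X -0.0154 z 0.0796
4 toolx 0.144 toolz 0.004  X -0.0172 z 0.0771
2 toolx 0.146 toolz 0.006  X -0.0189 z 0.0746
0 toolx 0.147 toolz 0.009  X -0.0205 z 0.0720
```

```bash
python3 -m handwheel '[{"x":0.012,"y":0.001,"z":-0.009,"wx":0,"wy":0,"wz":0},{"x":0.021,"y":0.001,"z":-0.009,"wx":0,"wy":0,"wz":0},{"x":0.027,"y":0.001,"z":-0.014,"wx":0,"wy":0,"wz":0},{"x":0.032,"y":0.001,"z":-0.018,"wx":0,"wy":0,"wz":0},{"x":0.038,"y":0.001,"z":-0.022,"wx":0,"wy":0,"wz":0},{"x":0.045,"y":0.001,"z":-0.025,"wx":0,"wy":0,"wz":0},{"x":0.051,"y":0.001,"z":-0.027,"wx":0,"wy":0,"wz":0},{"x":0.058,"y":0.001,"z":-0.029,"wx":0,"wy":0,"wz":0},{"x":0.065,"y":0.001,"z":-0.031,"wx":0,"wy":0,"wz":0},{"x":0.065,"y":0.001,"z":-0.031,"wx":0,"wy":0,"wz":0}]'
python3 - <<'E'
from bench import ctrl
from h import *
s=ctrl.get_state();p=np.array(s['position']);f=np.array([.9645,-.264]);v=p[:2]-[.513,.1028];X=v@f;print(p,"X",X,s['ft_force'])
S=ctrl.get_image("side");N=ctrl.get_image("scene")
cv2.imwrite("pics/p9.png",cv2.hconcat([cv2.resize(N["image"][150:280,270:400],(400,400)),cv2.resize(S["image"][150:280,240:370],(400,400))])[:,:,::-1])
E
```

```text
time: 13.23
position: [0.5744, 0.0871, 0.117]
tool_rot: [-0.419, -3.113, 0.0]
ft_force: [0.5, -0.6, 0.6]
grip_width: 0.008
grip_force: 0.7
[0.57436058 0.08707728 0.11699775] X 0.06333307353517262 [ 0.4888659  -0.58976773  0.56965387]
```

View pics/p9.png

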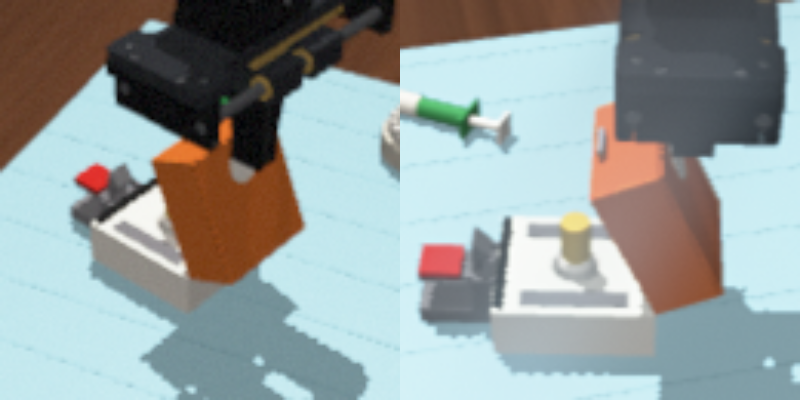

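The pictures show the finger tip on the white dot and the lid swung to about 65°, with the bottle undisturbed.

```bash
python3 -m handwheel '[{"x":0.009,"y":0,"z":0.003,"wx":0,"wy":0,"wz":0},{"x":0.016,"y":0,"z":0.004,"wx":0,"wy":0,"wz":0},{"x":0.023,"y":0,"z":0.005,"wx":0,"wy":0,"wz":0},{"x":0.031,"y":0,"z":0.006,"wx":0,"wy":0,"wz":0},{"x":0.038,"y":0,"z":0.008,"wx":0,"wy":0,"wz":0},{"x":0.045,"y":0,"z":0.011,"wx":0,"wy":0,"wz":0},{"x":0.051,"y":0,"z":0.014,"wx":0,"wy":0,"wz":0},{"x":0.058,"y":0,"z":0.018,"wx":0,"wy":0,"wz":0},{"x":0.064,"y":0,"z":0.022,"wx":0,"wy":0,"wz":0},{"x":0.07,"y":0,"z":0.027,"wx":0,"wy":0,"wz":0}]'
python3 -m handwheel '[{"x":0,"y":0,"z":0,"wx":0,"wy":0,"wz":0},{"x":0,"y":0,"z":0,"wx":0,"wy":0,"wz":0}]'
```

```text
time: 14.17
position: [0.5076, 0.1054, 0.0892]
tool_rot: [0.42, 3.113, 0.0]
ft_force: [1.9, -1.0, 1.1]
grip_width: 0.007
grip_force: 0.9
time: 14.33
position: [0.5071, 0.1055, 0.0891]
tool_rot: [-0.419, -3.112, 0.0]
ft_force: [-0.2, -1.2, 3.6]
grip_width: 0.008
grip_force: 1.3
```

```bash
python3 -m handwheel '[{"x":0.003,"y":0,"z":0.002,"wx":0,"wy":0,"wz":0},{"x":0.006,"y":0,"z":0.004,"wx":0,"wy":0,"wz":0},{"x":0.009,"y":0,"z":0.006,"wx":0,"wy":0,"wz":0},{"x":0.012,"y":0,"z":0.008,"wx":0,"wy":0,"wz":0},{"x":0.015,"y":0,"z":0.01,"wx":0,"wy":0,"wz":0},{"x":0.015,"y":0,"z":0.011,"wx":0,"wy":0,"wz":0},{"x":0.015,"y":0,"z":0.012,"wx":0,"wy":0,"wz":0},{"x":0.015,"y":0,"z":0.013,"wx":0,"wy":0,"wz":0},{"x":0.015,"y":0,"z":0.013,"wx":0,"wy":0,"wz":0}]'
```

```text
time: 15.08
position: [0.492, 0.1097, 0.0766]
tool_rot: [-0.419, -3.11, 0.001]
ft_force: [-4.9, 0.8, 6.3]
grip_width: 0.004
grip_force: 3.2
```

```bash
python3 -m handwheel '[{"x":0,"y":0,"z":0.001,"wx":0,"wy":0,"wz":0},{"x":0,"y":0,"z":0.002,"wx":0,"wy":0,"wz":0},{"x":0,"y":0,"z":0.002,"wx":0,"wy":0,"wz":0}]'
python3 -m handwheel '[{"x":0,"y":0,"z":0.001,"wx":0,"wy":0,"wz":0},{"x":0,"y":0,"z":0.001,"wx":0,"wy":0,"wz":0}]'
python3 -m handwheel '[{"x":0,"y":0,"z":0.001,"wx":0,"wy":0,"wz":0},{"x":0,"y":0,"z":0.001,"wx":0,"wy":0,"wz":0}]'
```

```text
time: 15.33
position: [0.4915, 0.1098, 0.0748]
tool_rot: [-0.419, -3.109, 0.001]
ft_force: [-6.8, 0.4, 9.8]
grip_width: 0.002
grip_force: 5.1
time: 15.5
position: [0.4912, 0.11, 0.0741]
tool_rot: [-0.419, -3.108, 0.001]
ft_force: [-8.1, 0.7, 12.5]
grip_width: 0.004
grip_force: 6.4
time: 15.67
position: [0.4907, 0.1101, 0.0733]
tool_rot: [-0.418, -3.107, 0.001]
ft_force: [-9.9, 0.7, 14.8]
grip_width: 0.005
grip_force: 7.3
```

The sideways drag (about -10 N) works against closing, so I relieve it by following the lid's arc forward.

```bash
python3 -m handwheel '[{"x":0.0005,"y":0,"z":-0.0003,"wx":0,"wy":0,"wz":0},{"x":0.001,"y":0,"z":-0.0003,"wx":0,"wy":0,"wz":0}]'
python3 -m handwheel '[{"x":0.0005,"y":0,"z":0,"wx":0,"wy":0,"wz":0},{"x":0.001,"y":0,"z":0,"wx":0,"wy":0,"wz":0}]'
```

```text
time: 15.83
position: [0.4908, 0.1101, 0.0736]
tool_rot: [-0.419, -3.11, 0.001]
ft_force: [-6.0, 0.0, 10.8]
grip_width: 0.0
grip_force: 5.4
time: 16.0
position: [0.4909, 0.11, 0.0737]
tool_rot: [-0.42, -3.111, 0.0]
ft_force: [-2.4, -0.8, 9.3]
grip_width: 0.004
grip_force: 5.0
```

```bash
python3 -m handwheel '[{"x":0.0006,"y":0,"z":0.0005,"wx":0,"wy":0,"wz":0},{"x":0.001,"y":0,"z":0.001,"wx":0,"wy":0,"wz":0}]'
python3 -m handwheel '[{"x":0.0003,"y":0,"z":0.0005,"wx":0,"wy":0,"wz":0},{"x":0.0006,"y":0,"z":0.001,"wx":0,"wy":0,"wz":0}]'
```

```text
time: 16.17
position: [0.4906, 0.1102, 0.0732]
tool_rot: [-0.42, -3.113, 0.0]
ft_force: [-4.5, -1.3, 11.9]
grip_width: 0.006
grip_force: 6.1
time: 16.33
position: [0.4903, 0.1102, 0.0726]
tool_rot: [-0.42, -3.113, 0.0]
ft_force: [-4.7, -1.5, 17.3]
grip_width: 0.006
grip_force: 8.5
```

```bash
python3 -m handwheel '[{"x":0,"y":0,"z":-0.001,"wx":0,"wy":0,"wz":0},{"x":0,"y":0,"z":-0.002,"wx":0,"wy":0,"wz":0}]'
python3 -m handwheel '[{"x":0,"y":0,"z":-0.001,"wx":0,"wy":0,"wz":0},{"x":0,"y":0,"z":-0.001,"wx":0,"wy":0,"wz":0}]'
```

```text
time: 16.5
position: [0.4902, 0.1102, 0.0731]
tool_rot: [-0.42, -3.113, -0.0]
ft_force: [-0.4, -0.2, -0.5]
grip_width: 0.007
grip_force: 0.0
time: 16.67
position: [0.4899, 0.1101, 0.0735]
tool_rot: [-0.42, -3.113, 0.0]
ft_force: [-0.4, -0.8, 0.3]
grip_width: 0.001
grip_force: 0.0
```

The force dropped to zero right away, so the lid is snapped. Lifting clear and checking.

```bash
python3 -m handwheel '[{"x":0,"y":0,"z":-0.01,"wx":0,"wy":0,"wz":0},{"x":0,"y":0,"z":-0.03,"wx":0,"wy":0,"wz":0},{"x":0,"y":0,"z":-0.06,"wx":0,"wy":0,"wz":0},{"x":0,"y":0,"z":-0.09,"wx":0,"wy":0,"wz":0},{"x":0,"y":0,"z":-0.12,"wx":0,"wy":0,"wz":0},{"x":0,"y":0,"z":-0.15,"wx":0,"wy":0,"wz":0},{"x":0,"y":0,"z":-0.15,"wx":0,"wy":0,"wz":0},{"x":0,"y":0,"z":-0.15,"wx":0,"wy":0,"wz":0},{"x":0,"y":0,"z":-0.15,"wx":0,"wy":0,"wz":0},{"x":0,"y":0,"z":-0.15,"wx":0,"wy":0,"wz":0}]'
python3 - <<'E'
from bench import ctrl
from h import *
S=ctrl.get_image("side");D=np.load("side0.npz")
for n,I in(("now",S),("start",D)):
    a=blob(I["image"],(0,0,200),(180,60,255),(272,210,295,226));print(n,a[0],a[1])
for n,b in(("syringe/model",(215,150,355,200)),("others",(295,350,400,430)),("lid",(268,200,330,265))):
    x0,y0,x1,y1=b;print(n,cv2.absdiff(S["image"],D["image"])[y0:y1,x0:x1].mean())
E
```

```text
time: 17.5
position: [0.4894, 0.1099, 0.2225]
tool_rot: [-0.42, -3.111, 0.002]
ft_force: [-0.2, -0.7, -0.0]
grip_width: 0.004
grip_force: 0.0
now [282.87068966 217.39655172] [276 213  15  10 116]
start [282.87068966 217.39655172] [276 213  15  10 116]
syringe/model 0.5531904761904762
others 42.19226190476191
lid 2.249131513647643
```

The dot is exactly where it was when shut. Something changed in the spare's region of the side picture (shadow or arm?), so I check that.

```bash
python3 - <<'E'
from bench import ctrl
from h import *
for n in("scene","side"):
    d=ctrl.get_image(n);D=np.load(n+"0.npz")
    for c,lo,hi,b in(("blue",(105,120,40),(130,255,255),{"scene":(205,285,250,335),"side":(290,365,340,420)}),("green1",(45,120,10),(80,255,255),{"scene":(255,310,285,360),"side":(360,360,400,415)}),("green2",(45,120,10),(80,255,255),{"scene":(293,355,325,400),"side":(440,375,485,430)})):
        print(n,c,[ (q[0].round(1).tolist(),int(q[1][4])) if (q:=blob(I["image"],lo,hi,b[n])) else None for I in(D,d)])
    print(cv2.cvtColor(d["image"],cv2.COLOR_RGB2HSV)[360:420:15,305:390:20,2].tolist()) if n=="side" else 0
E
```

```text
scene blue [([226.7, 308.1], 128), ([226.8, 308.2], 124)]
scene green1 [([269.0, 336.0], 287), ([269.0, 336.0], 293)]
scene green2 [([306.8, 379.1], 334), ([306.8, 379.1], 336)]
side blue [([314.1, 392.6], 224), ([314.2, 392.9], 217)]
side green1 [([379.1, 390.1], 423), ([379.2, 390.1], 435)]
side green2 [([460.5, 404.5], 486), ([460.4, 404.7], 486)]
[[247, 167, 165, 167, 166], [247, 241, 175, 167, 109], [248, 246, 245, 161, 88], [226, 247, 227, 167, 167]]
```

Only a shadow: the spare and the look-alikes are where they were.

```bash
python3 -c "
from bench import ctrl
print(ctrl.close_job())"
```

```text
the job is handed in; nothing more can be done
None
```

The job is handed in at about 17.5 s: the yellow-capped bottle stands upright at full depth in the well, the lid is snapped shut, and camera checks show nothing else moved; the highest push I read on the case was about 18 N (crack limit 22 N), though I read forces only at the end of each move.

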